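# Set the pump lever past idle to full load and start the test

## Task

Set the governor control unit for a full-load test: with the fingertips push the black cross-bar of its lever away from you, past the middle idle notch, until the lever is fully home at its far stop and stays there. Only then press the round push button on the separate button box right down and let it come up again. Just push and press: do not pinch the bar or force it against its stop, and leave the loose pump parts standing around where they are.

Things in the scene. Friction and masses are not known exactly. Their poses are not given: they have to be found in the camera images.
- lever_unit: governor control unit, fixed to the worktop: a steel foot 112 x 58 mm with two upright round-headed grey cheek plates (top 120 mm above the worktop) between which an upright lever swings. Origin: centre of its underside, on the worktop. Its x axis is the direction in which the lever is to be pushed, pointing away from the robot (turned by up to 0.25 rad); the lever swings in its x-z plane about a level pivot 78 mm above its origin.
- lever (a joint): angle of the lever in rad: 0 = leaning 0.42 rad towards the robot against its near stop (where it starts), 0.42 = upright, in the middle idle notch, 0.84 = leaning 0.42 rad away, against the far full-load stop. A spring detent holds it in each of the three positions; getting out of one takes up to about 7 N at the bar, and once past the crest between two (near 0.21 and 0.63 rad) it snaps on into the next one by itself. Both end stops are rigid.
- lever_bar (a point): centre of the lever's black cross-bar, 105 mm from the pivot (174 mm above the worktop at either end of the swing, 183 mm when upright; it travels 86 mm along the unit's x). The bar lies level, along the unit's y; it is 68 mm long, 28 mm from its near to its far side and 16 mm thick, with rounded edges, on a round steel stem 10 mm thick. Nothing else of the unit is higher than 120 mm except the stem.
- bar_near: the half of the black cross-bar that faces the robot: the side to push on. Origin: 6 mm to the near side of the bar's centre; 8 mm in radius.
- bar_far: the half of the black cross-bar that faces away from the robot. Origin: 6 mm to the far side of the bar's centre; 8 mm in radius. Pressing on both halves at once counts as pinching.
- button_box: small grey box with one round push button on top, fixed to the worktop, 70 x 70 mm, 44 mm high. Origin: centre of its underside.
- start_button_top (a point): centre of the top face of the round black push button, 32 mm in diameter, on the button box; 62 mm above the worktop when it is up. It is pressed straight down.
- start_button (a joint): how far the button is pressed, in m: 0 = up, 0.006 = right down; a spring pushes it back up (1.5 N at the start, 5 N right down).
- plunger_1: dark pump plunger standing upright in front of the lever unit, 27 mm wide, 50 mm tall. Origin: centre of its underside as it stands at the start. Loose; not part of the work.
- spring_2: dark coil spring standing upright behind the lever unit, 29 mm wide, 54 mm tall. Origin: centre of its underside as it stands at the start. Loose; not part of the work.
- plunger_3: dark pump plunger standing upright to the right of the button box, 27 mm wide, 50 mm tall. Origin: centre of its underside as it stands at the start. Loose; not part of the work.
- seat_1: dark valve seat to the left of the button box, 26 mm wide, 14 mm tall. Origin: centre of its underside as it stands at the start. Loose; not part of the work.
- cap_2: brass-coloured round cap in front of the button box, 39 mm wide, 12 mm tall. Origin: centre of its underside as it stands at the start. Loose; not part of the work.
- tappet_1: pale roller tappet near the front edge of the worktop, 41 x 30 mm, 34 mm tall. Origin: centre of its underside as it stands at the start. Loose; not part of the work.
Things that resemble listed ones, but are neither listed nor needed, are in the scene too. What is shaped like the plunger_3 but green is not meant.

How it is judged:
By the outcome, as a careful person would: the job done as asked, in the order asked, and still so for the second after the job is handed in, with the robot touching nothing.
It also fails if it takes over 38 s, if anything falls off the work surface, if the arm or the gripper's body presses on something with over 40 N, if the wrist force passes 120 N, or if a joint passes its speed limit or range.

## Robot

A 6-joint arm with a two-finger parallel gripper is mounted at the origin on a cart in front of the work surface, level with it; the furniture and walls round the work are solid. World frame = base frame: x ahead of the robot, y to its left, z up, the work surface at z = 0. Lengths are in m, angles in rad, forces in N, time in s.
With the tool pointing down it reaches from about 0.35 to 0.975 m from the base axis. Payload 4.9 kg.
Tool frame: the origin (TCP) lies midway between the tips of the shut fingers; the grasp point (between the pads) lies ctrl.tcp_to_grasp behind it (ctrl.tcp_to_grasp is the distance from the TCP to the grasp point, in m); z points along the fingers, y is the direction in which the jaws open and shut (so a half turn about z gives the same grasp; the last joint's range is limited). The gripper opens to 85 mm and grips with 20 to 120 N. Pads are 22 mm wide; open, the fingers measure 114 mm over their backs; the gripper's body (76 mm by 85 mm) begins 54 mm behind the grasp point. The pads swing forward as they close: fully open they stand 13 mm farther back than shut.
Start: joints at [-1.302, 0.053, 1.613, -0, 1.476, -0.119], TCP at [0.236, -0.579, 0.231] pointing down, gripper open.
Joint ranges: [-3.01, 3.01], [-1.01, 2.22], [0.06, 2.58], [-1.02, 4.17], [0.09, 2.62], [-3.14, 3.14]. Speed limits (rad/s): [2.57, 2.57, 3.14, 3.14, 3.14, 3.14].

## Interface

Orientations are given as a rotation vector (axis times angle).
In Python, from station import ctrl, get_image, calibration, finish_job, models gives the robot as it stands.
- The arm moves only by the shell command python3 -m creep 'ROWS' [FORCE]. ROWS is JSON, a list of rows, each a list of 7 numbers: the opening, from 0 (shut) to 1 (fully open), then the shift along the tool's x, y, z in m, then the turn, a rotation vector about the tool's x, y, z in degrees. A call has 1 to 20 rows; each row shifts and turns the commanded pose from where the row before left it, along the tool's axes as they then stand; what a row does not reach is not made up. A row lasts 1/10 s, in which the tool goes at most 50 mm and 8.59 degrees, less where a joint would pass 70% of its speed; a pose out of reach is approached as far as the arm can. A call with a gripper value outside its range is refused whole. The fingers move at their own pace and stop on an object; FORCE is the grip in N (left out, the last holds). Time passes only in rows, so rows that do not move let the fingers close. It gives the time, the measured TCP pose, the force and the opening at its end, in the units of the state.
- ctrl.get_obs(): the state, without advancing time (a new reading comes with each control period).
- get_image(name): name is "scene" or "top" or "wrist"; returns the picture (400x640x3 uint8, red, green, blue); there is no depth.
- calibration(name): a dict with "mtx" (3x3 intrinsics, pixels), "R" (3x3) and "t" (3): a world point X has camera coordinates R X + t. Camera axes: x right, y down, z forward; pixel columns grow to the right and rows downward; lengths in m; the calibration is good to about 2 mm. A picture is of the moment at which its call begins: read the wrist's pose just before it. calibration takes no time and is no camera call; for the wrist camera it gives the pose at the moment of the call.
- finish_job(): hands the job in, once; it reports no verdict.
Trained networks look in the newest picture that a camera, given by its name, has taken for a name from the list of things; names that differ only in an ending like _2 or _b are one class to them, and where a whole thing is asked for, a point or a joint stands for the part that bears it (a point fixed in the world has none). Each returns a list of dicts, best first, with "conf" (0 to 1); they miss things now and then, are a little off and sometimes report something else, mostly with a low value. They report only what shows in the picture. A call takes as long as a camera call. They do not tell look-alikes from the thing itself.
- models.search_frame(camera, name): "extent" ([left, top, right, bottom] in pixels, round what is visible of it).
The state is a dict: "t": time; "q": joint angles; "dq": joint speeds; "effort": joint torques, N m; "tool_pos": TCP position; "tool_rot": TCP orientation; "contact_force": force on the tool from outside, world axes, zero at the start; "wrist_torque": the same for the moment, N m; "opening": finger opening in m.
Only numpy, scipy, OpenCV 4.12 (cv2) and the standard library are available. Lean on these libraries where they do the work, as an engineer would, in place of code of your own. Each camera call takes 0.05 s, during which the arm holds its last target. There are 200 camera calls.

## Working session

There is one attempt and no reset: what is moved stays moved. The work goes in short steps, Python scripts to look and compute and a shell command to move; the robot and the scene stay as the last step left them, time stands still between calls to the robot, and variables do not carry over. Pictures are saved under pics/ and viewed, about 8 in all and at most 12, crops included, and the job is handed in when it is done.

```bash
mkdir -p pics; ls
python3 - <<'E'
from station import ctrl,get_image,calibration,models
import cv2,numpy as np
o=ctrl.get_obs();print(o['t'],o['tool_pos'],o['tool_rot'],ctrl.tcp_to_grasp)
for c in ['scene','top']:
    im=get_image(c);cv2.imwrite(f'pics/{c}1.png',im[:,:,::-1])
    k=calibration(c);print(c,k['mtx'].tolist() if hasattr(k['mtx'],'tolist') else k['mtx'],np.round(k['R'],3).tolist(),np.round(k['t'],3).tolist())
    for n in ['lever_bar','bar_near','lever_unit','button_box','start_button_top','plunger_1','spring_2','seat_1','cap_2','tappet_1']:
        print(n,[(np.round(d['extent']).tolist(),round(d['conf'],2)) for d in models.search_frame(c,n)[:4]])
print(ctrl.get_obs()['t'])
E
```

```text
pics
0.0 [ 0.23617396 -0.57797846  0.23001778] [-3.08063250e+00 -6.05039275e-01  2.55756706e-04] 0.0187
scene [[499.5912470153263, 0.0, 318.78372571822644], [0.0, 499.5912470153263, 199.18932202370618], [0.0, 0.0, 1.0]] [[0.546, -0.838, 0.025], [-0.326, -0.24, -0.914], [0.772, 0.491, -0.404]] [-0.356, 0.283, 0.563]
lever_bar [([348.0, 191.0, 390.0, 248.0], 0.66)]
bar_near [([347.0, 197.0, 389.0, 211.0], 0.94)]
lever_unit [([345.0, 188.0, 399.0, 296.0], 0.9), ([350.0, 187.0, 392.0, 249.0], 0.54)]
button_box [([240.0, 243.0, 293.0, 292.0], 0.9), ([340.0, 275.0, 360.0, 308.0], 0.43)]
start_button_top [([257.0, 246.0, 276.0, 258.0], 0.62)]
plunger_1 [([342.0, 275.0, 357.0, 310.0], 0.98), ([291.0, 259.0, 304.0, 297.0], 0.79), ([284.0, 289.0, 300.0, 321.0], 0.65)]
spring_2 [([393.0, 234.0, 400.0, 257.0], 0.4)]
seat_1 [([230.0, 264.0, 241.0, 277.0], 0.39), ([257.0, 242.0, 279.0, 257.0], 0.38)]
cap_2 [([227.0, 287.0, 250.0, 302.0], 0.62)]
tappet_1 [([317.0, 316.0, 339.0, 350.0], 0.74), ([341.0, 274.0, 361.0, 310.0], 0.31)]
top [[431.6403424310068, 0.0, 315.49065677399324], [0.0, 431.6403424310068, 200.61039508552358], [0.0, 0.0, 1.0]] [[-0.025, -0.999, 0.03], [-0.982, 0.019, -0.19], [0.189, -0.034, -0.981]] [-0.087, 0.547, 0.998]
lever_bar [([342.0, 186.0, 371.0, 211.0], 0.84)]
bar_near [([341.0, 204.0, 374.0, 213.0], 0.63)]
lever_unit [([333.0, 177.0, 373.0, 225.0], 0.56)]
button_box [([270.0, 225.0, 302.0, 261.0], 0.75)]
start_button_top [([280.0, 236.0, 293.0, 252.0], 0.42)]
plunger_1 [([322.0, 264.0, 332.0, 270.0], 0.55), ([305.0, 237.0, 319.0, 248.0], 0.53), ([344.0, 231.0, 355.0, 243.0], 0.48)]
spring_2 [([334.0, 154.0, 352.0, 172.0], 0.66)]
seat_1 [([258.0, 244.0, 266.0, 254.0], 0.67), ([342.0, 184.0, 371.0, 212.0], 0.64)]
cap_2 [([274.0, 265.0, 290.0, 280.0], 0.48)]
tappet_1 [([352.0, 270.0, 366.0, 284.0], 0.71)]
1.1
```

Run:
```python
import cv2,numpy as np
a=cv2.imread('pics/top1.png')[130:310,225:405]; b=cv2.imread('pics/scene1.png')[170:360,210:420]
a=cv2.resize(a,(400,400),interpolation=3);b=cv2.resize(b,(400,362),interpolation=3)
b=cv2.copyMakeBorder(b,0,38,0,0,0)
cv2.imwrite('pics/c1.png',np.hstack([a,b]))
```

```text
(no output)
```

View pics/c1.png

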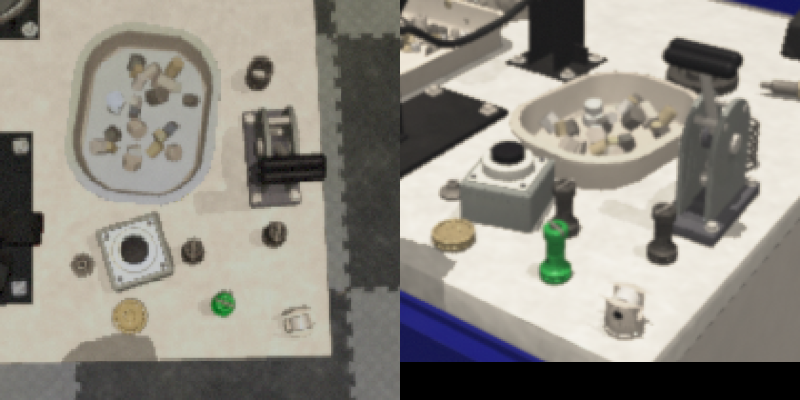

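View pics/scene1.png

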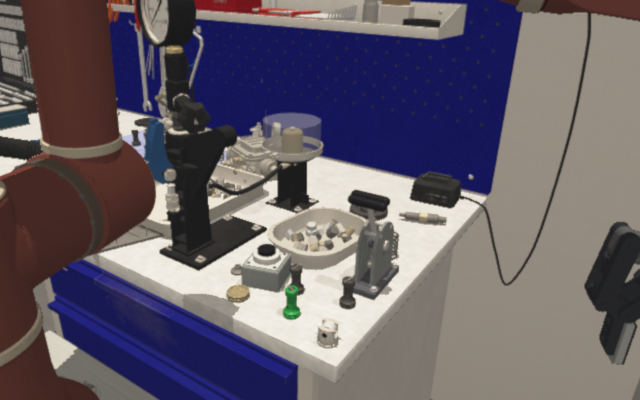

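```bash
cat > h.py <<'E'
from station import ctrl,get_image,calibration,models,finish_job
import cv2,numpy as np
def plane(c,uv,z,k=None):
    k=k or calibration(c);M=np.array(k['mtx']);R=np.array(k['R']);t=np.array(k['t'])
    C=-R.T@t;d=R.T@np.linalg.inv(M)@np.array([*uv,1.]);return C+d*(z-C[2])/d[2]
def tri(a,b,ca='top',cb='scene'):
    P=[]
    for c in (ca,cb):
        k=calibration(c);P.append(np.array(k['mtx'])@np.c_[k['R'],k['t']])
    X=cv2.triangulatePoints(P[0],P[1],np.array(a,float),np.array(b,float))[:,0];return X[:3]/X[3]
E
python3 - <<'E'
from h import *
np.set_printoptions(precision=3,suppress=True)
T=lambda x,y:(225+x/2.222,130+y/2.222)
S=lambda x,y:(210+(x-400)/1.905,170+y/1.905)
print('bar',tri(T(292,167),S(704,58)),plane('top',T(292,167),.178),plane('scene',S(704,58),.178))
print('btn',tri(T(134,249),S(509,151)),plane('top',T(134,249),.062),plane('scene',S(509,151),.062))
print('barends',plane('top',T(259,167),.178),plane('top',T(327,167),.178))
for p in [(248,205),(300,206),(297,108),(250,110)]: print('foot',plane('top',T(*p),.006))
for n,p,z in [('pl1',(274,234),.05),('pl3',(193,251),.05),('spr',(260,72),.054),('green',(223,303),.05),('cap',(130,315),.012),('stand corner',(33,135),.01),('stand corner',(43,230),.03),('tappet',(297,320),.034)]: print(n,plane('top',T(*p),z))
E
```

```text
bar [ 0.511 -0.184  0.173] [ 0.509 -0.183  0.178] [ 0.501 -0.189  0.178]
btn [ 0.445 -0.026  0.062] [ 0.445 -0.025  0.062] [ 0.445 -0.027  0.062]
barends [ 0.51  -0.151  0.178] [ 0.509 -0.217  0.178]
foot [ 0.497 -0.153  0.006]
foot [ 0.495 -0.213  0.006]
foot [ 0.61  -0.214  0.006]
foot [ 0.609 -0.159  0.006]
pl1 [ 0.459 -0.177  0.05 ]
pl3 [ 0.442 -0.088  0.05 ]
spr [ 0.64  -0.168  0.054]
green [ 0.386 -0.119  0.05 ]
cap [ 0.377 -0.018  0.012]
stand corner [0.583 0.09  0.01 ]
stand corner [0.471 0.076 0.03 ]
tappet [ 0.367 -0.2    0.034]
```

The target layout is clear. Top view: lever unit at crop (275,165), button at (134,249). Both views agree: bar at (0.511,-0.184,0.173) and button at (0.445,-0.026,0.062), with the unit's yaw ≈ 0. I'm moving to the near side of the bar with fingers shut.

```bash
python3 -m creep '[[0,0,0,0,0,0,7.4],[0,0,0,0,0,0,7.4],[0,0,0,0,0,0,7.4],[0,0.018,-0.033,0,0,0,0],[0,0.018,-0.033,0,0,0,0],[0,0.018,-0.033,0,0,0,0],[0,0.018,-0.033,0,0,0,0],[0,0.018,-0.033,0,0,0,0],[0,0.018,-0.033,0,0,0,0],[0,0.018,-0.033,0,0,0,0],[0,0.018,-0.033,0,0,0,0],[0,0.018,-0.033,0,0,0,0],[0,0.018,-0.033,0,0,0,0],[0,0.018,-0.033,0,0,0,0],[0,0.010,-0.025,0,0,0,0],[0,0,-0.006,0,0,0,0],[0,0,0,0,0,0,0]]' 20
python3 - <<'E'
from h import *
print(calibration('wrist')['t'])
im=get_image('wrist');b=get_image('scene')
cv2.imwrite('pics/w2.png',cv2.resize(np.vstack([im,b])[:,:,::-1],(480,600)))
for n in ['lever_bar','bar_near']: print(n,models.search_frame('wrist',n))
E
```

```text
t: 2.8
tool_pos: [0.4442, -0.184, 0.2314]
tool_rot: [3.141, 0.003, -0.0]
contact_force: [0.3, -0.8, -0.8]
opening: -0.0002
[-0.18447719  0.37817627  0.52579603]
lever_bar [{'extent': [257.2, 15.9, 380.3, 141.0], 'conf': 0.8}, {'extent': [206.0, 147.4, 247.1, 183.6], 'conf': 0.43}]
bar_near [{'extent': [261.4, 114.6, 382.2, 139.6], 'conf': 0.89}]
```

View pics/w2.png

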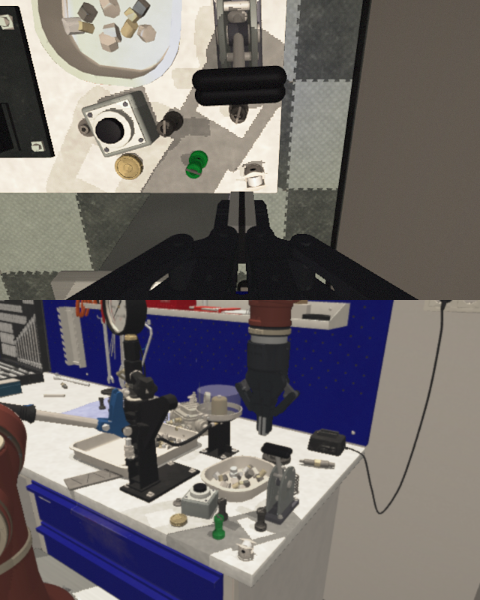

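The wrist view shows the bar centred on column 319, in line with the fingers, with its near edge at row ~138. I'll check the position and the button numerically.

Run:
```python
from h import *
np.set_printoptions(precision=4,suppress=True)
print(plane('wrist',(319,113.5),.178),plane('wrist',(257,113),.174),plane('wrist',(381,111),.174),'near',plane('wrist',(319,139.5),.166))
print('btn',plane('wrist',(110*1.3333,130.5*1.3333),.062))
```

```text
[ 0.5105 -0.1834  0.178 ] [ 0.5105 -0.1493  0.174 ] [ 0.5114 -0.2174  0.174 ] near [ 0.4945 -0.1832  0.166 ]
btn [ 0.4466 -0.0261  0.062 ]
```

```bash
python3 -m creep '[[0,0,0,0.03,0,0,0],[0,0,0,0.03,0,0,0],[0,0.01,0,0.005,0,0,0],[0,0.010,0,0,0,0,0],[0,0.010,0,0,0,0,0],[0,0.005,0,0,0,0,0],[0,0.005,0,0,0,0,0],[0,0.005,0,0,0,0,0]]'
```

```text
t: 3.8
tool_pos: [0.488, -0.1849, 0.1681]
tool_rot: [3.141, 0.001, -0.009]
contact_force: [-10.6, 1.1, 8.8]
opening: -0.0002
```

The near edge is rounded and the tip rides high on it (upward force). I'll back off, go 9 mm lower and push again.

```bash
python3 -m creep '[[0,-0.012,0,0,0,0,0],[0,0,0,0.009,0,0,0],[0,0.006,0,0,0,0,0],[0,0.005,0,0,0,0,0],[0,0.005,0,0,0,0,0],[0,0.004,0,0,0,0,0],[0,0.004,0,0,0,0,0]]'
```

```text
t: 4.5
tool_pos: [0.5013, -0.1845, 0.1577]
tool_rot: [-3.141, -0.001, 0.002]
contact_force: [-2.3, 1.6, 2.1]
opening: -0.0004
```

```bash
python3 -m creep '[[0,0.004,0,-0.001,0,0,0],[0,0.004,0,-0.001,0,0,0],[0,0.004,0,-0.001,0,0,0],[0,0.004,0,-0.001,0,0,0],[0,0.004,0,-0.001,0,0,0],[0,0.004,0,-0.001,0,0,0],[0,0.004,0,-0.001,0,0,0]]'; python3 -m creep '[[0,0.004,0,0,0,0,0],[0,0.004,0,0,0,0,0],[0,0.004,0,0,0,0,0]]'; python3 -m creep '[[0,0.004,0,0,0,0,0],[0,0.003,0,0,0,0,0],[0,0.003,0,0,0,0,0]]'
```

```text
t: 5.2
tool_pos: [0.5286, -0.1844, 0.1639]
tool_rot: [-3.141, -0.001, 0.005]
contact_force: [-5.6, -1.9, -0.4]
opening: 0.0
t: 5.5
tool_pos: [0.5412, -0.1841, 0.1643]
tool_rot: [-3.141, -0.001, 0.001]
contact_force: [-2.4, 1.0, 1.4]
opening: -0.0002
t: 5.8
tool_pos: [0.5518, -0.1846, 0.1642]
tool_rot: [3.141, 0.0, 0.001]
contact_force: [-0.2, 0.1, -0.2]
opening: 0.0002
```

```bash
python3 -m creep '[[0,0.003,0,0,0,0,0],[0,0.003,0,0,0,0,0],[0,0.002,0,0,0,0,0]]'
python3 - <<'E'
from h import *
im=get_image('wrist');b=get_image('scene')
cv2.imwrite('pics/w3.png',np.hstack([im[0:300,200:440],cv2.resize(b[160:310,300:420],(240,300))])[:,:,::-1])
E
```

```text
t: 6.1
tool_pos: [0.5597, -0.1846, 0.1645]
tool_rot: [3.141, 0.0, 0.001]
contact_force: [0.0, -0.6, -0.0]
opening: 0.0002
```

View pics/w3.png

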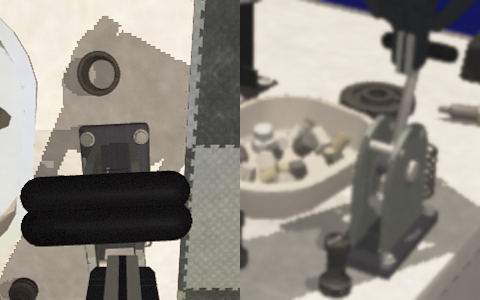

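The bar leans away, clear of the fingers, with zero contact force. I'll retreat, rise and move above the button.

```bash
python3 -m creep '[[0,-0.015,0,0,0,0,0],[0,-0.02,0,0,0,0,0],[0,-0.02,0,0,0,0,0],[0,-0.005,0,-0.02,0,0,0],[0,0,0,-0.03,0,0,0],[0,0,0,-0.01,0,0,0],[0,-0.012,-0.03,0,0,0,0],[0,-0.012,-0.03,0,0,0,0],[0,-0.012,-0.03,0,0,0,0],[0,-0.012,-0.03,0,0,0,0],[0,-0.005,-0.025,0,0,0,0],[0,0,-0.013,0,0,0,0],[0,0,0,0.03,0,0,0],[0,0,0,0.03,0,0,0],[0,0,0,0.03,0,0,0],[0,0,0,0.02,0,0,0],[0,0,0,0,0,0,0]]'
python3 - <<'E'
from h import *
im=get_image('wrist');b=get_image('scene');t=get_image('top')
for c in ['top','scene','wrist']:
  for n in ['lever_bar','start_button_top']: print(c,n,[(d['extent'],d['conf']) for d in models.search_frame(c,n)[:2]])
cv2.imwrite('pics/w4.png',np.hstack([cv2.resize(im,(480,300)),cv2.resize(b[160:310,230:410],(320,300))])[:,:,::-1])
cv2.imwrite('pics/top4.png',t[:,:,::-1])
E
```

```text
t: 7.9
tool_pos: [0.4438, -0.0262, 0.1105]
tool_rot: [-3.14, -0.0, 0.011]
contact_force: [0.1, 0.2, 0.5]
opening: 0.0002
top lever_bar [([338.2, 158.8, 369.5, 205.7], 0.6)]
top start_button_top []
scene lever_bar [([364.4, 176.8, 408.7, 264.5], 0.61), ([353.6, 176.3, 408.0, 299.4], 0.22)]
scene start_button_top [([257.3, 240.7, 276.9, 257.9], 0.54)]
wrist lever_bar []
wrist start_button_top [([293.9, 196.3, 344.1, 252.3], 0.95)]
```

View pics/w4.png

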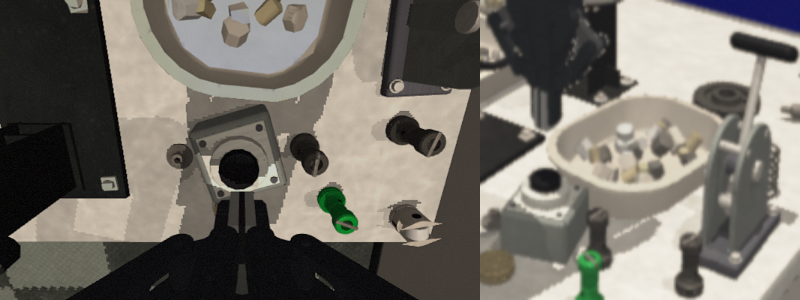

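Run:
```python
from h import *
np.set_printoptions(precision=4,suppress=True)
print('bar scene',plane('scene',(389.7,183.5),.178),'btn wrist',plane('wrist',(319,224.3),.062))
a=cv2.imread('pics/top4.png')[130:230,310:400];cv2.imwrite('pics/t4c.png',cv2.resize(a,(540,600),interpolation=3))
```

```text
bar scene [ 0.5845 -0.1838  0.178 ] btn wrist [ 0.4489 -0.0242  0.062 ]
```

View pics/t4c.png

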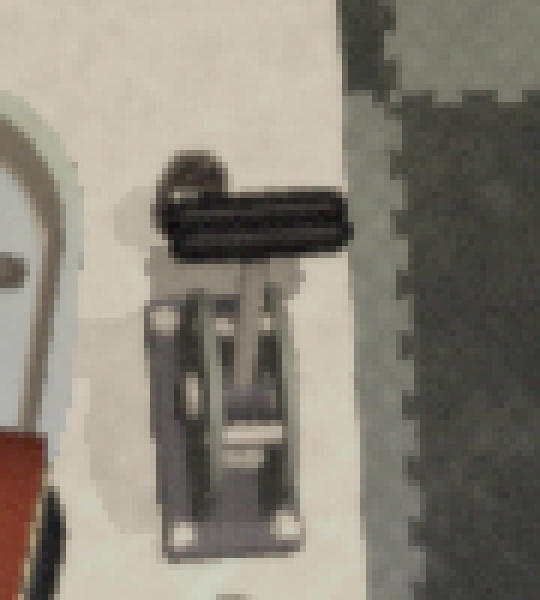

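The bar is leaning fully away (crop (262,225) → top pixel (353.7,167.5)), about 86 mm of travel. Now I'll press the button.

```bash
python3 - <<'E'
from h import *
print(plane('top',(353.7,167.5),.178),plane('top',(356.4,205.2),.178))
E
python3 -m creep '[[0,0.003,-0.001,0.02,0,0,0],[0,0,0,0.015,0,0,0],[0,0,0,0.008,0,0,0],[0,0,0,0.003,0,0,0],[0,0,0,0.002,0,0,0],[0,0,0,0.002,0,0,0],[0,0,0,0,0,0,0]]'
```

```text
[ 0.59294731 -0.18052544  0.178     ] [ 0.50927155 -0.18280705  0.178     ]
t: 9.05
tool_pos: [0.4497, -0.0256, 0.065]
tool_rot: [3.141, 0.001, 0.002]
contact_force: [-1.4, -0.4, 1.8]
opening: 0.0001
```

```bash
python3 -m creep '[[0,0,0,0.002,0,0,0],[0,0,0,0.002,0,0,0],[0,0,0,0,0,0,0]]';  python3 -m creep '[[0,0,0,0.002,0,0,0],[0,0,0,0,0,0,0]]'
```

```text
t: 9.35
tool_pos: [0.4498, -0.0257, 0.0609]
tool_rot: [3.141, 0.0, 0.002]
contact_force: [1.4, -0.5, 4.4]
opening: 0.0001
t: 9.55
tool_pos: [0.4499, -0.0257, 0.0596]
tool_rot: [3.141, 0.001, 0.001]
contact_force: [-2.6, 0.6, 9.3]
opening: -0.0001
```

```bash
python3 -m creep '[[0,0,0,0.0015,0,0,0],[0,0,0,0,0,0,0],[0,0,0,0,0,0,0]]'
```

```text
t: 9.85
tool_pos: [0.45, -0.0257, 0.0595]
tool_rot: [3.141, 0.001, -0.0]
contact_force: [-7.3, 1.5, 19.2]
opening: 0.0002
```

Hard bottom: the force reached 19 N with no further travel. Releasing now.

```bash
python3 -m creep '[[0,0,0,-0.004,0,0,0],[0,0,0,-0.008,0,0,0],[0,0,0,-0.02,0,0,0],[0,0,0,-0.03,0,0,0],[0,0,0,-0.03,0,0,0],[0,-0.01,0,-0.03,0,0,0],[0,-0.01,0,-0.01,0,0,0],[0,0,0,0,0,0,0],[0,0,0,0,0,0,0]]'
python3 - <<'E'
from h import *
im=get_image('wrist');b=get_image('scene')
cv2.imwrite('pics/w5.png',np.hstack([cv2.resize(im,(480,300)),cv2.resize(b[160:310,230:410],(320,300))])[:,:,::-1])
E
```

```text
t: 10.75
tool_pos: [0.4288, -0.0254, 0.1879]
tool_rot: [-3.141, -0.0, 0.001]
contact_force: [0.6, -0.3, -0.7]
opening: -0.0001
```

View pics/w5.png

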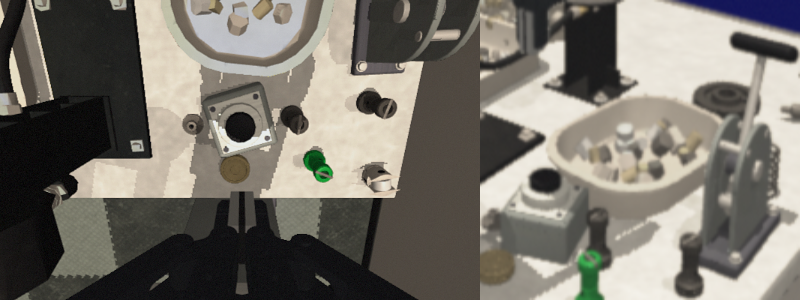

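The bar is still leaning away at (764,47), the button at (545,181) is up, and the loose parts are standing where they were. Handing in.

```bash
python3 -c "
from station import finish_job
print(finish_job())"
```

```text
the job is handed in; nothing more can be done
None
```

The lever is at its far stop and the button was pressed and released after that. The job is handed in at about 11 s of robot time.

- **Lever:** I pushed the bar with shut fingers past the idle notch, and it snapped over to the far stop by itself. The fingers then read 0 N, and I stopped about 13 mm short of where the bar's near side sits when home. The last pictures show it leaning away. Measured travel was about 84 mm of the expected 86 mm, which is within pixel accuracy.
- **First touch:** This was a few millimetres too high on the bar's rounded edge, at about 11 N sideways and 9 N up. I backed off, went about 1 cm lower and pushed again.
- **Button:** I pressed it until it bottomed (19 N with no further travel), then let it come up. The tool height read about 3 mm higher than the expected button height, so I judged the bottom by force and not by position.
- **End state:** The final picture shows the button up, the loose parts visible in it unmoved, and the robot clear of everything with about 0 N on the tool.

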